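Swing up the weighted drop stop of a drilling jig and push the batten on to the end stop

TASK

The batten in the drilling jig has its first hole and must go on for the second. With the fingertips, push the red stop arm up past its balance point so that it stays up by itself, its weight down on the rubber buffer; then push the batten along its track under the drill bush until its end is fully home against the end stop. Only push: do not grip or lift anything, use no great force, and leave the other things on the bench alone.

Things in the scene. Friction and masses are not known exactly. Their poses are not given: they have to be found in the camera images.
- drill_jig: drilling jig, fixed: plywood base, x -110 to +95, y -150 to +62 mm, 15 mm thick. Origin on the bench under the track's centre line where the lowered stop arm bars it; x = feed direction (away from the robot), y left, z up. Track: 48 mm wide channel between aluminium guides (tops 35 mm over the bench), x -65 to +70 mm; nearer the robot the batten lies open and overhangs the base
- stop_arm (a joint): hinge of the red counterweighted stop arm, rad: 0 = down, level across the track and barring it; 1.31 = fully up, a little past upright, weight on its buffer. Balance point 0.71: let go before it, the arm falls back; past it, it falls over to 1.31 by itself and stays. Lifting takes about 3 N pushed to the right (jig -y) at the grip, less as it rises; light damping
- stop_grip (a point): centre of the grip bar at the stop arm's free end: black, round, 19 mm thick, 56 mm long along jig x. Arm down: 105 mm left of the track's centre line, 120 mm over the bench. It swings about stop_hinge in the jig's y-z plane, radius 176 mm, starting 28 degrees above level; push it up and to the right from its left side. A red upright (14 x 10 mm) joins it from below
- stop_hinge (a point): point on the stop arm's hinge axis (along jig x), 50 mm right of the track's centre line, 36 mm over the bench, between two steel cheeks. A steel weight, 36 mm across, 44 mm long, stands 70 mm above it while the arm is down and swings over to the right on to a rubber buffer as the arm goes up
- drill_bush (a point): top of the drill bush, 65 mm over the bench, on a steel bridge that crosses the track (jig x -43 to -11 mm, y -38 to +38 mm; underside 47 mm, top 57 mm over the bench). The batten passes beneath
- end_stop (a point): middle of the end stop's face towards the robot, 29 mm over the bench; an aluminium block as wide as the channel, top 47 mm over the bench. Axes as the jig's. The batten is home when its far end touches this face
- batten: loose light wooden batten, 140 (x) x 45 (y) x 28 mm, 0.08 to 0.17 kg, one 8 mm hole near its far end; lies in the track on the 15 mm base. Origin at the centre of its underside, x = feed direction; near end (the one to push) at x = -70, far end at +70 mm. Starts with the far end 1 to 18 mm short of the stop arm; when home its near end is 5 mm short of the guides
- batten_done_a: finished batten of the same size with two holes, lying to the left of the jig; leave it alone. Origin at the centre of its underside
- batten_done_b: a second finished batten beside the first; leave it alone. Origin at the centre of its underside
- drill_box: drill bit box, green with a grey lid, 60 x 110 x 33 mm, to the left of the jig; leave it alone. Origin at the centre of its underside
- sand_cork: cork-faced wooden sanding block, 61 x 110 x 34 mm, on the bench to the left of the batten's near end; leave it alone. Origin at the centre of its underside
- tape_measure: yellow and black tape measure, 68 x 76 x 37 mm, on the bench to the right of the jig; leave it alone. Origin at the centre of its underside

How it is judged:
By the outcome, as a careful person would: the job done as asked, in the order asked, and still so for the second after the job is handed in, with the robot touching nothing.
It also fails if it takes over 51 s, if anything falls off the work surface, if the arm or the gripper's body presses on something with over 40 N, if the wrist force passes 120 N, or if a joint passes its speed limit or range.

ROBOT

A 6-joint arm with a two-finger parallel gripper is mounted at the origin on a cart in front of the work surface, level with it; the furniture and walls round the work are solid. World frame = base frame: x ahead of the robot, y to its left, z up, the work surface at z = 0. Lengths are in m, angles in rad, forces in N, time in s.
With the tool pointing down it reaches from about 0.25 to 0.725 m from the base axis. Payload 4 kg.
Tool frame: the origin (TCP) lies midway between the tips of the shut fingers; the grasp point (between the pads) lies 19 mm behind it (env.pinch_z is the z of the grasp point in the tool frame, in m); z points along the fingers, y is the line along which they close (so a half turn about z gives the same grasp; the last joint's range is limited). The gripper opens to 85 mm and grips with 20 to 120 N. Pads are 22 mm wide; open, the fingers measure 114 mm over their backs; the gripper's body (76 mm by 85 mm) begins 54 mm behind the grasp point. The pads swing forward as they close: fully open they stand 13 mm farther back than shut.
Start: joints at [1.277, 0.241, 0.005, 1.335, 0, 1.571], TCP at [0.145, 0.479, 0.231] pointing down, gripper open.
Joint ranges: [-2.72, 2.72], [-1.05, 1.87], [-1.09, 1.28], [-1.99, 2.15], [-1.42, 1.44], [-3.14, 3.14]. Speed limits (rad/s): [2.79, 2.79, 3.14, 3.14, 3.14, 3.14].

INTERFACE

Orientations are given as a rotation vector (axis times angle).
In Python, from cell import env gives the robot as it stands.
- The arm moves only by the shell command python3 -m inch 'ROWS'. ROWS is JSON, a list of rows, each an object of numbers: "claw": the opening, from -1 (shut) to 1 (fully open), so that 0 is half open; "tx", "ty", "tz": the shift along the tool's x, y, z in cm; "roll": the turn about the tool's z in rad. In form: [{"claw": .., "tx": .., "ty": .., "tz": .., "roll": ..}, ...]. A call has 1 to 12 rows; each row shifts and turns the commanded pose from where the row before left it, along the tool's axes as they then stand; what a row does not reach is not made up. A row lasts 1/8 s, in which the tool goes at most 62.5 mm and 10.7 degrees, less where a joint would pass 70% of its speed; a pose out of reach is approached as far as the arm can. A call with a gripper value outside its range is refused whole. The fingers move at their own pace and stop on an object; the grip force is fixed at half the most. Time passes only in rows, so rows that do not move let the fingers close. It gives the time, the measured TCP pose, the force, the opening and the grip force at its end, in the units of the state.
- env.sense(): the state, without advancing time (a new reading comes with each control period).
- env.grab_frame(name): name is "side" or "top" or "wrist"; returns the picture (400x640x3 uint8, blue, green, red); there is no depth.
- env.camera_model(name): a dict with "mtx" (3x3 intrinsics, pixels), "dist_coeffs" ([k1, k2, p1, p2, k3] as OpenCV has them; the pictures are not rectified), "world_to_cam" (4x4, takes a point from world to camera coordinates); the wrist camera has in their place "mount" (4x4, takes a point from camera to tool coordinates, whose origin is the TCP and whose axes are the flange's). Camera axes: x right, y down, z forward; pixel columns grow to the right and rows downward; lengths in m; the calibration is good to about 2 mm. A picture is of the moment at which its call begins: read the wrist's pose just before it. camera_model takes no time and is no camera call.
- env.sign_off(): hands the job in; it is judged then, once.
The state is a dict: "time_s": time; "joint_pos": joint angles; "dq": joint speeds; "tau": joint torques, N m; "tcp_pos": TCP position; "tool_rot": TCP orientation; "force": force on the tool from outside, world axes, zero at the start; "moment": the same for the moment, N m; "gripper_width": finger opening in m; "gripper_force": force on a finger pad.
Only numpy, scipy, OpenCV 4.12 (cv2) and the standard library are available. Lean on these libraries where they do the work, as an engineer would, in place of code of your own. Each camera call takes 0.05 s, during which the arm holds its last target. There are 200 camera calls.

## Working session

There is one attempt and no reset: what is moved stays moved. The work goes in short steps, Python scripts to look and compute and a shell command to move; the robot and the scene stay as the last step left them, time stands still between calls to the robot, and variables do not carry over. Pictures are saved under pics/ and viewed, at most 10 in all, crops included, and the job is handed in when it is done.

```bash
ls; mkdir -p pics
python3 - <<'E'
from cell import env
import cv2
for n in("top","side"):
    cv2.imwrite(f"pics/{n}0.png",env.grab_frame(n))
s=env.sense();print(s["time_s"],s["tcp_pos"],s["tool_rot"],s["gripper_width"])
E
```

```text
pics
0.1 [0.14463111 0.47804289 0.23050563] [-4.59751406e-01 -3.10748812e+00  2.87017404e-03] 0.08533574621505277
```

View pics/top0.png

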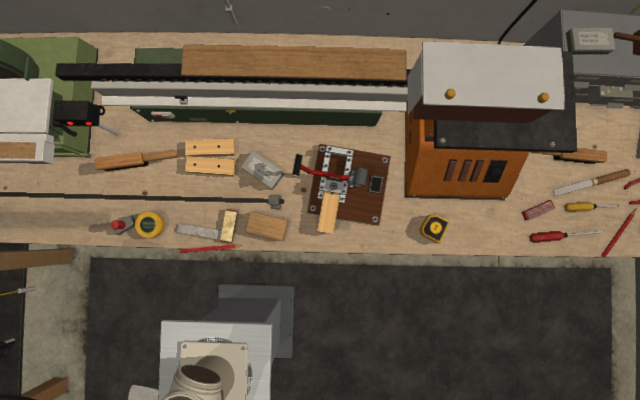

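View pics/side0.png

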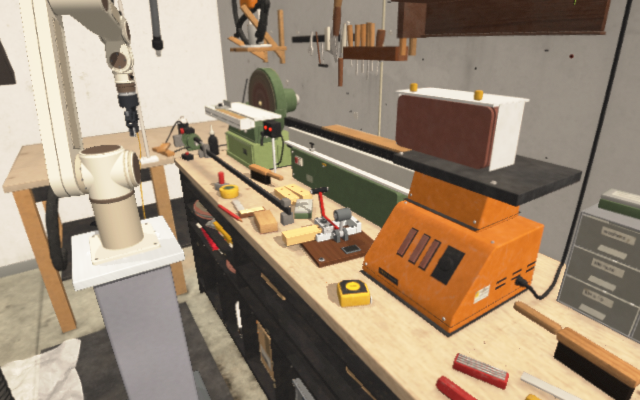

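Run:
```python
import cv2
from cell import env
i=cv2.imread("pics/top0.png")
cv2.imwrite("pics/c1.png",cv2.resize(i[135:245,235:395],None,fx=5,fy=5,interpolation=cv2.INTER_CUBIC))
m=env.camera_model("top");print(m)
```

```text
{'mtx': array([[434.60250659,   0.        , 321.971126  ],
       [  0.        , 434.60250659, 195.35988931],
       [  0.        ,   0.        ,   1.        ]]), 'dist_coeffs': array([-0.07353967,  0.        ,  0.        ,  0.        ,  0.        ]), 'world_to_cam': array([[ 0.02409651, -0.9996705 ,  0.00884548, -0.30876081],
       [-0.99546269, -0.02480791, -0.09186188,  0.51264202],
       [ 0.09205105, -0.0065918 , -0.99573247,  1.2172401 ],
       [ 0.        ,  0.        ,  0.        ,  1.        ]])}
```

View pics/c1.png

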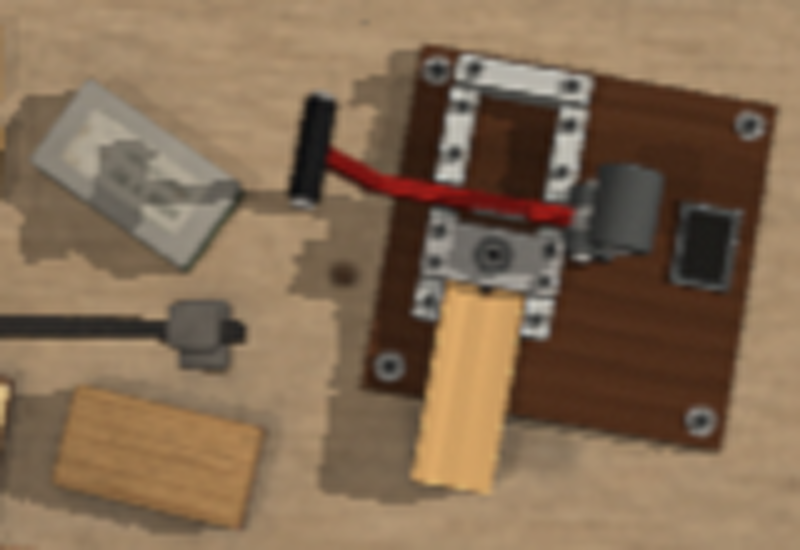

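```bash
cat > h.py <<'E'
import numpy as np,cv2
from cell import env
def ray(name,uv,z):
    m=env.camera_model(name);T=m["world_to_cam"]
    p=cv2.undistortPoints(np.array([[uv]],float),m["mtx"],m["dist_coeffs"])[0,0]
    R,t=T[:3,:3],T[:3,3];c=-R.T@t;d=R.T@np.r_[p,1]
    return c+d*(z-c[2])/d[2]
E
python3 - <<'E'
from h import *
np.set_printoptions(precision=4,suppress=True)
c=lambda u,v,z:ray("top",(u/5+235-.4,v/5+135-.4),z)
pts=[((420,45),(95,62,15)),((777,105),(95,-150,15)),((718,450),(-110,-150,15)),((365,388),(-110,62,15)),((493,254),(-27,0,65)),((320,97),(28,105,129)),((303,204),(-28,105,120))]
W=np.array([c(*p,q[2]/1e3)for p,q in pts]);J=np.array([q for _,q in pts])/1e3
A=J[:,:2];B=W[:,:2];a=A.mean(0);b=B.mean(0)
H=(A-a).T@(B-b);th=np.arctan2(H[0,1]-H[1,0],H[0,0]+H[1,1])
R=np.array([[np.cos(th),-np.sin(th)],[np.sin(th),np.cos(th)]]);o=b-R@a
print("origin",o,"yaw",th);print("res mm",1e3*(B-(A@R.T+o)))
for n,p in {"near L":(412,482,.043),"near R":(492,492,.043),"endstopfaceL":(475,88,.047),"R":(560,100,.047),"cork1":(262,430,.034),"cork2":(240,528,.034),"cork0":(80,385,.034)}.items():
    w=c(*p);print(n,w,1e3*R.T@(w[:2]-o))
print("grip",R@[0,.105]+o)
E
```

```text
origin [ 0.572  -0.3304] yaw -0.15379703425279606
res mm [[-3.097   1.0372]
 [-0.5297  1.4711]
 [ 0.4007  2.2137]
 [-1.3725 -3.7735]
 [-0.4564  0.0109]
 [ 2.8639 -0.0685]
 [ 2.1909 -0.8909]]
near L [ 0.418  -0.2845  0.043 ] [-159.2324   21.8072]
near R [ 0.4135 -0.3294  0.043 ] [-156.8061  -23.2205]
endstopfaceL [ 0.6414 -0.3146  0.047 ] [66.2048 26.2684]
R [ 0.6358 -0.363   0.047 ] [ 68.0446 -22.3839]
cork1 [ 0.4452 -0.1991  0.034 ] [-145.3707  110.3782]
cork2 [ 0.3899 -0.1884  0.034 ] [-201.7385  112.4599]
cork0 [ 0.4681 -0.0953  0.034 ] [-138.7325  216.4719]
grip [ 0.5881 -0.2267]
```

```bash
python3 -m inch '[{"claw":-1,"tx":0,"ty":0,"tz":0,"roll":-0.14},{"claw":-1,"tx":-3,"ty":-3.1,"tz":0,"roll":0},{"claw":-1,"tx":-3,"ty":-3.1,"tz":0,"roll":0},{"claw":-1,"tx":-3,"ty":-3.1,"tz":0,"roll":0},{"claw":-1,"tx":-3,"ty":-3.1,"tz":0,"roll":0},{"claw":-1,"tx":-3,"ty":-3.1,"tz":0,"roll":0},{"claw":-1,"tx":-3,"ty":-3.1,"tz":0,"roll":0},{"claw":-1,"tx":-3,"ty":-3.1,"tz":0,"roll":0},{"claw":-1,"tx":-3,"ty":-3.1,"tz":0,"roll":0}]'
cat >> h.py <<'E'
def st():
    s=env.sense();p=s["tcp_pos"];th=-.1538;R=np.array([[np.cos(th),-np.sin(th)],[np.sin(th),np.cos(th)]])
    r=cv2.Rodrigues(np.array(s["tool_rot"]))[0]
    print("t",s["time_s"],"jig mm",np.round(1e3*(R.T@(p[:2]-[.572,-.3304])),1),"z",round(p[2]*1e3,1),"tool y yaw-jig y",round(np.arctan2(r[1,1],r[0,1])-np.pi/2-th,3),"F",np.round(s["force"],1),"q",np.round(s["joint_pos"],2))
E
python3 -c "from h import *;st()"
```

```text
time_s: 1.23
tcp_pos: [0.3444, 0.1954, 0.231]
tool_rot: [-0.241, -3.132, 0.0]
force: [0.4, 0.6, -1.0]
gripper_width: -0.0002
gripper_force: 0.0
t 1.225 jig mm [-305.5  484.7] z 231.0 tool y yaw-jig y 0.0 F [ 0.4  0.6 -1. ] q [ 0.52  0.03 -0.24  1.3   0.    0.67]
```

```bash
python3 -m inch '[{"tx":-3,"ty":-3.2,"claw":-1,"tz":0,"roll":0},{"tx":-3,"ty":-3.2,"claw":-1,"tz":0,"roll":0},{"tx":-3,"ty":-3.2,"claw":-1,"tz":0,"roll":0},{"tx":-3,"ty":-3.2,"claw":-1,"tz":0,"roll":0},{"tx":-3,"ty":-3.2,"claw":-1,"tz":0,"roll":0},{"tx":-3,"ty":-3.2,"claw":-1,"tz":0,"roll":0},{"tx":-3,"ty":-3.2,"claw":-1,"tz":0,"roll":0},{"tx":-3,"ty":-3.2,"claw":-1,"tz":0,"roll":0},{"tx":-3,"ty":-3.2,"claw":-1,"tz":0,"roll":0},{"tx":-3,"ty":-3.2,"claw":-1,"tz":0,"roll":0},{"tx":0,"ty":0,"claw":-1,"tz":0,"roll":0}]'
python3 - <<'E'
from h import *;st()
m=env.camera_model("wrist");print(m)
cv2.imwrite("pics/w1.png",env.grab_frame("wrist"))
E
```

```text
time_s: 2.6
tcp_pos: [0.592, -0.1679, 0.2293]
tool_rot: [-0.247, -3.13, -0.0]
force: [-0.9, 0.9, -0.3]
gripper_width: -0.0001
gripper_force: 0.0
t 2.6 jig mm [ -5.1 163.6] z 229.3 tool y yaw-jig y -0.003 F [-0.9  0.9 -0.3] q [-0.28  0.48  0.34  1.44 -0.   -0.12]
{'mtx': array([[291.42687963,   0.        , 321.84235242],
       [  0.        , 291.42687963, 200.23119692],
       [  0.        ,   0.        ,   1.        ]]), 'dist_coeffs': array([-0.04248415,  0.        ,  0.        ,  0.        ,  0.        ]), 'mount': array([[ 7.12634810e-04, -9.50784133e-01, -3.09853231e-01,
         7.96495783e-02],
       [ 9.99999556e-01,  4.86612326e-04,  8.06740709e-04,
         2.92923135e-05],
       [-6.16257863e-04, -3.09853669e-01,  9.50784058e-01,
        -1.42145310e-01],
       [ 0.00000000e+00,  0.00000000e+00,  0.00000000e+00,
         1.00000000e+00]])}
```

View pics/w1.png

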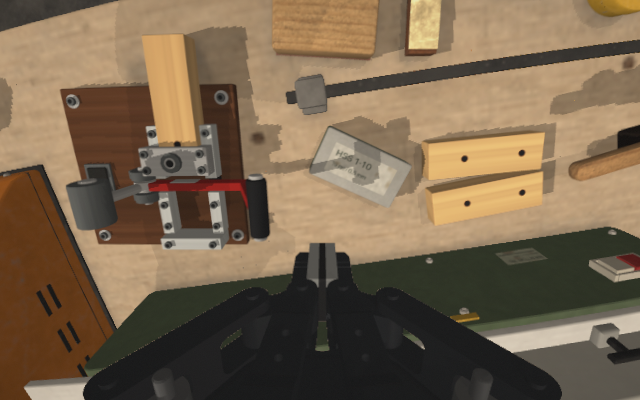

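```bash
cat >> h.py <<'E'
def wray(uv,z):
    s=env.sense();m=env.camera_model("wrist")
    r=cv2.Rodrigues(np.array(s["tool_rot"]))[0];M=m["mount"]
    p=cv2.undistortPoints(np.array([[uv]],float),m["mtx"],m["dist_coeffs"])[0,0]
    d=r@M[:3,:3]@np.r_[p,1];c=r@M[:3,3]+s["tcp_pos"];w=c+d*(z-c[2])/d[2]
    th=-.1538;R=np.array([[np.cos(th),-np.sin(th)],[np.sin(th),np.cos(th)]])
    return w.round(4),(1e3*(R.T@(w[:2]-[.572,-.3304]))).round(1)
E
python3 - <<'E'
from h import *
for n,uv,z in[("bush -27,0",(170.5,162),.065),("grip 0,105",(258,207),.12),("TL 95,62",(250,243),.015),("BL -110,62",(236,84),.015),("BR -110,-150",(62,89),.015),("nearL",(188,34),.043),("nearR",(144,36),.043),("esL 70,24",(222,240),.047),("esR",(163,240),.047)]: print(n,wray(uv,z))
E
```

```text
bush -27,0 (array([ 0.543 , -0.3231,  0.065 ]), array([-29.7,   2.8]))
grip 0,105 (array([ 0.5907, -0.2253,  0.12  ]), array([  2.4, 106.7]))
TL 95,62 (array([ 0.672 , -0.2772,  0.015 ]), array([90.6, 67.9]))
BL -110,62 (array([ 0.4726, -0.2474,  0.015 ]), array([-110.9,   66.8]))
BR -110,-150 (array([ 0.4413, -0.4558,  0.015 ]), array([-109.9, -144. ]))
nearL (array([ 0.4203, -0.2777,  0.043 ]), array([-158. ,   28.8]))
nearR (array([ 0.4138, -0.3237,  0.043 ]), array([-157.3,  -17.6]))
esL 70,24 (array([ 0.6485, -0.2996,  0.047 ]), array([70.8, 42.2]))
esR (array([ 0.6374, -0.3731,  0.047 ]), array([ 71.1, -32.2]))
```

```bash
python3 -m inch '[{"tx":-0.5,"ty":0,"tz":3,"claw":-1,"roll":0},{"tx":0,"ty":0,"tz":3,"claw":-1,"roll":0},{"tx":0,"ty":0,"tz":3,"claw":-1,"roll":0},{"tx":0,"ty":0,"tz":3,"claw":-1,"roll":0},{"tx":0,"ty":-1,"tz":0,"claw":-1,"roll":0},{"tx":0,"ty":-0.8,"tz":0,"claw":-1,"roll":0},{"tx":0,"ty":-0.6,"tz":0,"claw":-1,"roll":0},{"tx":0,"ty":0,"tz":0,"claw":-1,"roll":0}]'
python3 - <<'E'
from h import *;st()
cv2.imwrite("pics/w2.png",env.grab_frame("wrist")[100:,100:500])
E
```

```text
time_s: 3.65
tcp_pos: [0.5933, -0.1909, 0.1127]
tool_rot: [0.243, 3.13, -0.001]
force: [0.2, -0.0, -0.3]
gripper_width: -0.0003
gripper_force: 0.0
t 3.65 jig mm [ -0.4 141.1] z 112.7 tool y yaw-jig y -0.001 F [ 0.2 -0.  -0.3] q [-0.31  0.55  0.15  1.17  0.   -0.16]
```

View pics/w2.png

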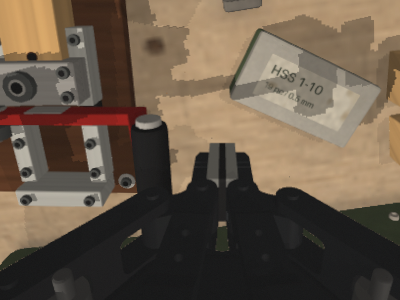

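```bash
python3 -m inch '[{"tx":0,"ty":-0.3,"tz":0.5,"claw":-1,"roll":0},{"tx":0,"ty":-0.5,"tz":0,"claw":-1,"roll":0},{"tx":0,"ty":-0.5,"tz":0,"claw":-1,"roll":0},{"tx":0,"ty":-0.4,"tz":0,"claw":-1,"roll":0},{"tx":0,"ty":-0.4,"tz":-0.4,"claw":-1,"roll":0},{"tx":0,"ty":0,"tz":0,"claw":-1,"roll":0}]'; python3 -c "from h import *;st()"
```

```text
time_s: 4.45
tcp_pos: [0.5899, -0.2073, 0.1112]
tool_rot: [0.238, 3.132, 0.011]
force: [0.5, 8.8, 4.2]
gripper_width: -0.0
gripper_force: 4.9
t 4.45 jig mm [ -1.2 124.4] z 111.2 tool y yaw-jig y 0.002 F [0.5 8.8 4.2] q [-0.34  0.56  0.16  1.18  0.01 -0.19]
```

```bash
python3 -m inch '[{"tx":0,"ty":0,"tz":-0.8,"claw":-1,"roll":0},{"tx":0,"ty":-0.3,"tz":-0.8,"claw":-1,"roll":0},{"tx":0,"ty":-0.5,"tz":-0.8,"claw":-1,"roll":0},{"tx":0,"ty":0,"tz":0,"claw":-1,"roll":0}]'
python3 - <<'E'
from h import *;st()
cv2.imwrite("pics/w3.png",env.grab_frame("wrist")[50:,50:500])
E
```

```text
time_s: 4.95
tcp_pos: [0.5885, -0.2193, 0.1354]
tool_rot: [0.243, 3.131, -0.0]
force: [0.3, 2.6, 0.2]
gripper_width: -0.0002
gripper_force: 1.5
t 4.95 jig mm [ -0.7 112.3] z 135.4 tool y yaw-jig y -0.001 F [0.3 2.6 0.2] q [-0.36  0.54  0.21  1.23  0.   -0.2 ]
```

View pics/w3.png

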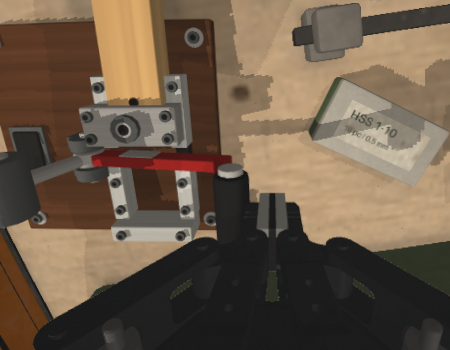

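```bash
python3 -m inch '[{"tx":0,"ty":-0.65,"tz":-0.7,"claw":-1,"roll":0},{"tx":0,"ty":-0.65,"tz":-0.7,"claw":-1,"roll":0},{"tx":0,"ty":-0.7,"tz":-0.7,"claw":-1,"roll":0},{"tx":0,"ty":-0.8,"tz":-0.6,"claw":-1,"roll":0},{"tx":0,"ty":-0.8,"tz":-0.6,"claw":-1,"roll":0},{"tx":0,"ty":-0.9,"tz":-0.6,"claw":-1,"roll":0},{"tx":0,"ty":0,"tz":0,"claw":-1,"roll":0}]'; python3 -c "from h import *;st()"
```

```text
time_s: 5.88
tcp_pos: [0.5822, -0.2607, 0.1774]
tool_rot: [0.239, 3.128, 0.007]
force: [-2.9, 12.3, 15.6]
gripper_width: 0.0001
gripper_force: 8.3
t 5.875 jig mm [-0.6 70.5] z 177.4 tool y yaw-jig y 0.001 F [-2.9 12.3 15.6] q [-0.42  0.54  0.31  1.34  0.01 -0.27]
```

Run:
```python
from h import *
cv2.imwrite("pics/w4.png",env.grab_frame("wrist")[50:,50:500])
i=env.grab_frame("side")[150:290,230:410]
cv2.imwrite("pics/s4.png",cv2.resize(i,None,fx=4,fy=4,interpolation=cv2.INTER_CUBIC))
```

```text
(no output)
```

View pics/s4.png

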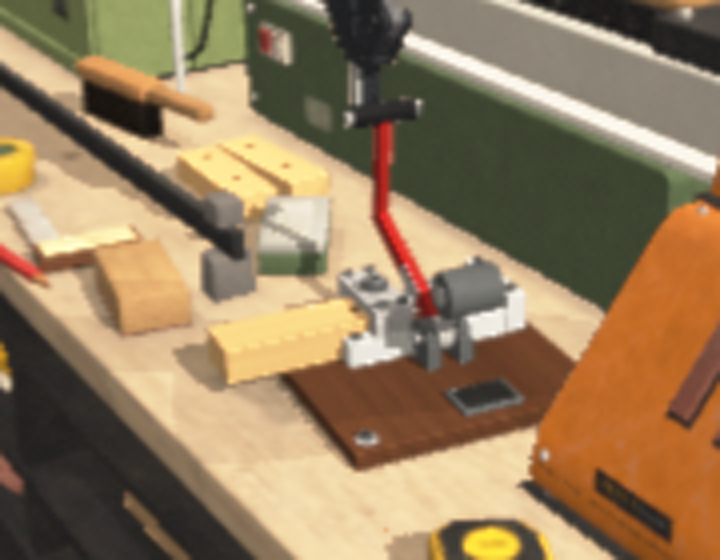

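View pics/w4.png

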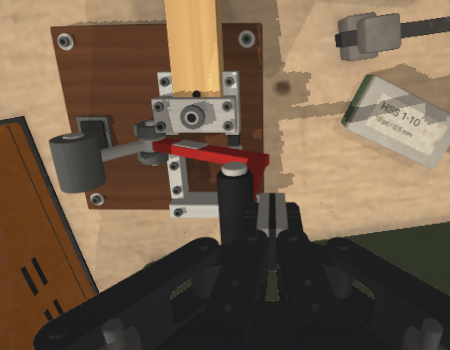

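```bash
python3 -m inch '[{"tx":0,"ty":0.1,"tz":-0.5,"claw":-1,"roll":0},{"tx":0.6,"ty":0,"tz":-0.1,"claw":-1,"roll":0},{"tx":0.6,"ty":0,"tz":0,"claw":-1,"roll":0},{"tx":0.5,"ty":0,"tz":0,"claw":-1,"roll":0},{"tx":0,"ty":0,"tz":0,"claw":-1,"roll":0}]'; python3 -c "from h import *;st()"
```

```text
time_s: 6.6
tcp_pos: [0.5634, -0.2595, 0.1789]
tool_rot: [-0.242, -3.13, -0.0]
force: [-1.1, 1.0, 2.7]
gripper_width: 0.0002
gripper_force: 1.2
t 6.6 jig mm [-19.3  68.7] z 178.9 tool y yaw-jig y -0.001 F [-1.1  1.   2.7] q [-0.43  0.51  0.26  1.33 -0.   -0.28]
```

```bash
python3 -m inch '[{"tx":0,"ty":-0.7,"tz":-0.2,"claw":-1,"roll":0},{"tx":0,"ty":-0.7,"tz":-0.3,"claw":-1,"roll":0},{"tx":0,"ty":-0.7,"tz":-0.3,"claw":-1,"roll":0},{"tx":0,"ty":-0.8,"tz":-0.3,"claw":-1,"roll":0},{"tx":0,"ty":0,"tz":0,"claw":-1,"roll":0}]'; python3 -c "from h import *;st()"
```

```text
time_s: 7.22
tcp_pos: [0.5596, -0.2867, 0.1945]
tool_rot: [0.241, 3.131, 0.003]
force: [-6.7, 10.3, 19.0]
gripper_width: -0.0003
gripper_force: 8.8
t 7.225 jig mm [-19.   41.3] z 194.5 tool y yaw-jig y 0.0 F [-6.7 10.3 19. ] q [-0.47  0.52  0.31  1.37  0.   -0.32]
```

Run:
```python
from h import *
w=env.grab_frame("wrist")[150:350,200:400]
s=env.grab_frame("side")[150:250,290:390]
f=lambda i:cv2.resize(i,(400,400),interpolation=cv2.INTER_CUBIC)
cv2.imwrite("pics/m5.png",np.hstack([f(w),f(s)]));st()
```

```text
t 7.325 jig mm [-19.   41.7] z 194.3 tool y yaw-jig y 0.001 F [-6.7 10.1 19.5] q [-0.47  0.52  0.31  1.37  0.   -0.32]
```

View pics/m5.png

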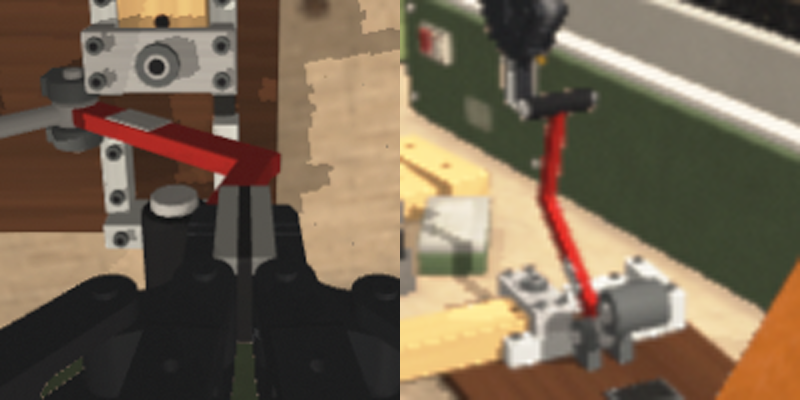

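```bash
python3 -m inch '[{"tx":0,"ty":0,"tz":-0.4,"claw":-1,"roll":0},{"tx":0,"ty":0,"tz":0,"claw":-1,"roll":0}]'; python3 -c "from h import *;st()";python3 -m inch '[{"tx":0,"ty":-0.3,"tz":-0.3,"claw":-1,"roll":0},{"tx":0,"ty":0,"tz":0,"claw":-1,"roll":0}]'; python3 -c "from h import *;st()"
```

```text
time_s: 7.58
tcp_pos: [0.56, -0.288, 0.1953]
tool_rot: [0.241, 3.132, 0.0]
force: [-1.9, 4.8, 8.0]
gripper_width: 0.0002
gripper_force: 3.8
t 7.575 jig mm [-18.3  40.1] z 195.3 tool y yaw-jig y -0.0 F [-1.9  4.8  8. ] q [-0.48  0.52  0.32  1.37  0.   -0.32]
time_s: 7.82
tcp_pos: [0.5596, -0.2918, 0.1969]
tool_rot: [-0.243, -3.132, 0.001]
force: [0.7, 0.5, 1.3]
gripper_width: -0.0002
gripper_force: 0.6
t 7.825 jig mm [-18.2  36.2] z 196.9 tool y yaw-jig y -0.001 F [0.7 0.5 1.3] q [-0.48  0.52  0.33  1.38 -0.   -0.33]
```

```bash
python3 -m inch '[{"tx":0,"ty":-0.5,"tz":-0.3,"claw":-1,"roll":0},{"tx":0,"ty":-0.5,"tz":-0.3,"claw":-1,"roll":0},{"tx":0,"ty":-0.5,"tz":-0.25,"claw":-1,"roll":0},{"tx":0,"ty":0,"tz":0,"claw":-1,"roll":0}]'
python3 - <<'E'
from h import *;st()
cv2.imwrite("pics/w6.png",env.grab_frame("wrist"));cv2.imwrite("pics/s6.png",env.grab_frame("side"))
# steel-cap / red location of arm in side view
for n in("s6",):
    i=cv2.imread(f"pics/{n}.png")[150:250,290:390].astype(int)
    m=(i[:,:,2]>120)&(i[:,:,1]<50)&(i[:,:,0]<70);y,x=np.nonzero(m)
    print("red rows",y.min()+150,"x at top",x[y==y.min()].mean()+290,"bottom",y.max()+150,x[y==y.max()].mean()+290)
E
```

```text
time_s: 8.32
tcp_pos: [0.5575, -0.3067, 0.2059]
tool_rot: [0.243, 3.132, -0.001]
force: [0.1, -0.9, 0.6]
gripper_width: -0.0001
gripper_force: 0.0
t 8.325 jig mm [-18.   21.2] z 205.9 tool y yaw-jig y -0.001 F [ 0.1 -0.9  0.6] q [-0.5   0.53  0.36  1.41 -0.   -0.35]
red rows 178 x at top 334.0 bottom 228 338.0
```

Run:
```python
from h import *
m=env.camera_model("side");th=-.1538
for ph in(28,60,66,72,80,103):
    a=np.radians(ph);y=-.05+.176*np.cos(a);z=.036+.176*np.sin(a)
    P=np.array([.572-np.sin(th)*y,-.3304+np.cos(th)*y,z]);T=m["world_to_cam"]
    print(ph,cv2.projectPoints(P[None],cv2.Rodrigues(T[:3,:3])[0],T[:3,3],m["mtx"],m["dist_coeffs"])[0].ravel().round(1))
i=cv2.imread("pics/s6.png")[150:250,290:390].astype(int)
b=i.max(2)<45
for r in range(20,36):print(r+150,"".join("#" if v else "." for v in b[r]))
```

```text
28 [316.9 190.5]
60 [325.1 176.5]
66 [327.3 175.5]
72 [329.7 175.1]
80 [333.1 175.6]
103 [344.1 183.6]
170 ....................................................................................................
171 ....................................................................................................
172 ....................................................................................................
173 .................................................#..................................................
174 .............................................#.####.................................................
175 ......................................#############.................................................
176 .....................................############.##................................................
177 .....................................#####...###....................................................
178 ......................................###...........................................................
179 ....................................................................................................
180 ....................................................................................................
181 ....................................................................................................
182 ....................................................................................................
183 ....................................................................................................
184 ....................................................................................................
185 ....................................................................................................
```

```bash
python3 -m inch '[{"tx":0,"ty":0.4,"tz":0,"claw":-1,"roll":0},{"tx":0,"ty":0.4,"tz":0,"claw":-1,"roll":0},{"tx":0,"ty":0,"tz":0,"claw":-1,"roll":0},{"tx":0,"ty":0,"tz":0,"claw":-1,"roll":0},{"tx":0,"ty":0,"tz":0,"claw":-1,"roll":0},{"tx":0,"ty":0,"tz":0,"claw":-1,"roll":0}]'
python3 - <<'E'
from h import *;st()
i=env.grab_frame("side");cv2.imwrite("pics/s7.png",i)
b=i[150:250,290:390].max(2)<45
for r in range(20,46):print(r+150,"".join("#" if v else "." for v in b[r]))
E
```

```text
time_s: 9.18
tcp_pos: [0.5587, -0.2981, 0.2058]
tool_rot: [-0.242, -3.132, 0.0]
force: [-0.3, -0.5, 0.2]
gripper_width: 0.0
gripper_force: 0.0
t 9.175 jig mm [-18.1  29.9] z 205.8 tool y yaw-jig y -0.0 F [-0.3 -0.5  0.2] q [-0.49  0.52  0.35  1.4  -0.   -0.34]
170 ....................................................................................................
171 ....................................................................................................
172 ....................................................................................................
173 ....................................................................................................
174 ....................................................................................................
175 ....................................................................................................
176 ....................................................................................................
177 ....................................................................................................
[... 1190 characters left out ...]
......................................................................
190 ....................................................................................................
191 ....................................................................................................
192 ....................................................................................................
193 ....................................................................................................
194 ....................................................................................................
195 ....................................................................................................
```

```bash
python3 -m inch '[{"tx":4.5,"ty":0,"tz":0,"claw":-1,"roll":0},{"tx":4.5,"ty":-1,"tz":0,"claw":-1,"roll":0},{"tx":4.5,"ty":-1,"tz":0,"claw":-1,"roll":0},{"tx":5,"ty":-0.8,"tz":0,"claw":-1,"roll":0},{"tx":0,"ty":0,"tz":4,"claw":-1,"roll":0},{"tx":0,"ty":0,"tz":4,"claw":-1,"roll":0},{"tx":0,"ty":0,"tz":4,"claw":-1,"roll":0},{"tx":0,"ty":0,"tz":3.5,"claw":-1,"roll":0},{"tx":0,"ty":0,"tz":2.2,"claw":-1,"roll":0},{"tx":0,"ty":0,"tz":0,"claw":-1,"roll":0}]'
python3 - <<'E'
from h import *;st()
cv2.imwrite("pics/w8.png",env.grab_frame("wrist"))
E
```

```text
time_s: 10.48
tcp_pos: [0.3702, -0.2963, 0.0274]
tool_rot: [-0.241, -3.129, -0.004]
force: [0.2, -0.7, 0.6]
gripper_width: -0.0004
gripper_force: 0.0
t 10.475 jig mm [-204.6    2.8] z 27.4 tool y yaw-jig y -0.0 F [ 0.2 -0.7  0.6] q [-0.67  0.39 -0.37  0.81 -0.   -0.52]
```

```bash
python3 -m inch '[{"tx":-0.9,"ty":0,"tz":0,"claw":-1,"roll":0},{"tx":-0.9,"ty":0,"tz":0,"claw":-1,"roll":0},{"tx":-0.9,"ty":0,"tz":0,"claw":-1,"roll":0},{"tx":-0.5,"ty":0,"tz":0,"claw":-1,"roll":0},{"tx":-0.5,"ty":0,"tz":0,"claw":-1,"roll":0},{"tx":-0.5,"ty":0,"tz":0,"claw":-1,"roll":0},{"tx":-0.8,"ty":0,"tz":0,"claw":-1,"roll":0},{"tx":-0.8,"ty":0,"tz":0,"claw":-1,"roll":0},{"tx":0,"ty":0,"tz":0,"claw":-1,"roll":0}]'; python3 -c "from h import *;st()"
python3 -m inch '[{"tx":-0.8,"ty":0,"tz":0,"claw":-1,"roll":0},{"tx":-0.8,"ty":0,"tz":0,"claw":-1,"roll":0},{"tx":-0.8,"ty":0,"tz":0,"claw":-1,"roll":0},{"tx":-0.8,"ty":0,"tz":0,"claw":-1,"roll":0},{"tx":0,"ty":0,"tz":0,"claw":-1,"roll":0}]'; python3 -c "from h import *;st()"
```

```text
time_s: 11.65
tcp_pos: [0.43, -0.3065, 0.0289]
tool_rot: [0.24, 3.131, -0.001]
force: [-0.2, 0.5, 0.5]
gripper_width: -0.0001
gripper_force: 0.0
t 11.65 jig mm [-143.9    1.8] z 28.9 tool y yaw-jig y 0.001 F [-0.2  0.5  0.5] q [-0.62  0.47 -0.23  0.87  0.   -0.47]
time_s: 12.28
tcp_pos: [0.4616, -0.3114, 0.0289]
tool_rot: [0.24, 3.131, -0.001]
force: [-0.3, -0.5, -0.1]
gripper_width: -0.0001
gripper_force: 0.0
t 12.275 jig mm [-112.     1.9] z 28.9 tool y yaw-jig y 0.001 F [-0.3 -0.5 -0.1] q [-0.59  0.52 -0.15  0.9   0.   -0.44]
```

Now the last stretch, creeping until the force rises.

```bash
python3 -m inch '[{"tx":-0.7,"ty":0,"tz":0,"claw":-1,"roll":0},{"tx":-0.7,"ty":0,"tz":0,"claw":-1,"roll":0},{"tx":-0.5,"ty":0,"tz":0,"claw":-1,"roll":0},{"tx":-0.4,"ty":0,"tz":0,"claw":-1,"roll":0},{"tx":0,"ty":0,"tz":0,"claw":-1,"roll":0}]'; python3 -c "from h import *;st()"
python3 -m inch '[{"tx":-0.2,"ty":0,"tz":0,"claw":-1,"roll":0},{"tx":-0.2,"ty":0,"tz":0,"claw":-1,"roll":0},{"tx":0,"ty":0,"tz":0,"claw":-1,"roll":0}]'; python3 -c "from h import *;st()"
```

```text
time_s: 12.9
tcp_pos: [0.4838, -0.3148, 0.0288]
tool_rot: [0.241, 3.132, -0.0]
force: [-0.9, 0.6, -0.1]
gripper_width: -0.0001
gripper_force: 0.0
t 12.9 jig mm [-89.5   1.9] z 28.8 tool y yaw-jig y 0.0 F [-0.9  0.6 -0.1] q [-0.58  0.55 -0.09  0.93  0.   -0.42]
time_s: 13.28
tcp_pos: [0.4874, -0.3153, 0.0288]
tool_rot: [0.241, 3.132, -0.0]
force: [0.5, 0.3, 0.3]
gripper_width: 0.0001
gripper_force: 0.1
t 13.275 jig mm [-85.9   2. ] z 28.8 tool y yaw-jig y 0.0 F [0.5 0.3 0.3] q [-0.57  0.56 -0.08  0.94  0.   -0.42]
```

```bash
python3 -m inch '[{"tx":-0.2,"ty":0,"tz":0,"claw":-1,"roll":0},{"tx":-0.2,"ty":0,"tz":0,"claw":-1,"roll":0},{"tx":0,"ty":0,"tz":0,"claw":-1,"roll":0}]'; python3 -c "from h import *;st()"
python3 -m inch '[{"tx":-0.2,"ty":0,"tz":0,"claw":-1,"roll":0},{"tx":-0.1,"ty":0,"tz":0,"claw":-1,"roll":0},{"tx":0,"ty":0,"tz":0,"claw":-1,"roll":0}]'; python3 -c "from h import *;st()"
```

```text
time_s: 13.65
tcp_pos: [0.4916, -0.316, 0.0288]
tool_rot: [0.241, 3.132, -0.0]
force: [0.1, -0.3, -0.6]
gripper_width: -0.0001
gripper_force: 0.0
t 13.65 jig mm [-81.7   2. ] z 28.8 tool y yaw-jig y 0.0 F [ 0.1 -0.3 -0.6] q [-0.57  0.56 -0.07  0.94  0.   -0.42]
time_s: 14.02
tcp_pos: [0.492, -0.316, 0.0287]
tool_rot: [-0.242, -3.128, -0.001]
force: [-7.4, 1.5, 4.0]
gripper_width: -0.0001
gripper_force: 3.1
t 14.025 jig mm [-81.2   2. ] z 28.7 tool y yaw-jig y -0.001 F [-7.4  1.5  4. ] q [-0.57  0.57 -0.06  0.95 -0.   -0.42]
```

```bash
python3 -m inch '[{"tx":-0.1,"ty":0,"tz":0,"claw":-1,"roll":0},{"tx":0,"ty":0,"tz":0,"claw":-1,"roll":0}]'; python3 -c "from h import *;st()"
python3 -m inch '[{"tx":0.8,"ty":0,"tz":0,"claw":-1,"roll":0},{"tx":2.5,"ty":0,"tz":0,"claw":-1,"roll":0},{"tx":4,"ty":0,"tz":0,"claw":-1,"roll":0},{"tx":4,"ty":0,"tz":-3,"claw":-1,"roll":0},{"tx":1,"ty":0,"tz":-5,"claw":-1,"roll":0},{"tx":0,"ty":0,"tz":-5,"claw":-1,"roll":0},{"tx":0,"ty":0,"tz":-4,"claw":-1,"roll":0},{"tx":0,"ty":0,"tz":0,"claw":-1,"roll":0}]'
python3 - <<'E'
from h import *;st()
w=env.grab_frame("wrist");t=env.grab_frame("top")
cv2.imwrite("pics/w9.png",w);cv2.imwrite("pics/t9.png",t)
a=cv2.resize(w,(480,300));b=cv2.resize(t[135:235,275:381],(318,300),interpolation=cv2.INTER_CUBIC)
cv2.imwrite("pics/m9.png",np.hstack([a,b]))
E
```

```text
time_s: 14.28
tcp_pos: [0.492, -0.316, 0.0287]
tool_rot: [-0.242, -3.126, -0.001]
force: [-8.7, 1.5, 5.7]
gripper_width: -0.0001
gripper_force: 4.2
t 14.275 jig mm [-81.2   2. ] z 28.7 tool y yaw-jig y -0.001 F [-8.7  1.5  5.7] q [-0.57  0.57 -0.06  0.95 -0.   -0.41]
time_s: 15.28
tcp_pos: [0.376, -0.2994, 0.2028]
tool_rot: [0.241, 3.124, -0.008]
force: [0.5, 0.2, -0.3]
gripper_width: 0.0002
gripper_force: 0.0
t 15.275 jig mm [-198.4    0.6] z 202.8 tool y yaw-jig y 0.0 F [ 0.5  0.2 -0.3] q [-0.67  0.21 -0.11  1.24  0.   -0.52]
```

View pics/m9.png

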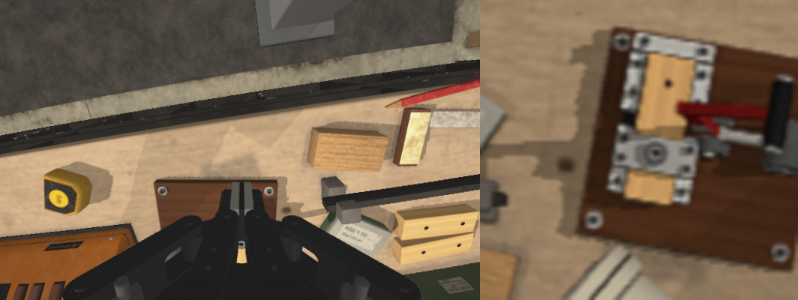

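The top view shows the stop arm over to the right on its buffer. The batten is under the bush with its far end against the end stop, about (665,55) in the montage. Its near end is just inside the guides' ends, and everything else is where it was.

```bash
python3 -c "
from cell import env
print(env.sign_off())"
```

```text
the job is handed in; nothing more can be done
None
```

The job is handed in at about 15 s: the stop arm stays up by itself on its buffer, and the batten is home against the end stop, where it stalled under a push of about 9 N; lifting the stop arm took up to about 23 N at the fingertips, because they caught twice before I raised them.

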